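# Open the herb mill and bring up the mortar

## Robot

A 6-joint arm with a two-finger parallel gripper is mounted at the origin on the work surface. World frame = base frame: x ahead of the robot, y to its left, z up, the work surface at z = 0. Lengths are in m, angles in rad, forces in N, time in s.
With the tool pointing down it reaches from about 0.275 to 0.75 m from the base axis. Payload 10.2 kg.
Tool frame: the origin (TCP) lies midway between the tips of the shut fingers; the grasp point (between the pads) lies env.pinch_z behind it (env.pinch_z is the distance from the TCP to the grasp point, in m); z points along the fingers, y is the line along which they close (so a half turn about z gives the same grasp; the last joint's range is limited). The gripper opens to 85 mm and grips with 20 to 120 N. Pads are 22 mm wide; open, the fingers measure 114 mm over their backs; the gripper's body (76 mm by 85 mm) begins 54 mm behind the grasp point. The pads swing forward as they close: fully open they stand 13 mm farther back than shut.
Start: joints at [-1.484, 0.313, 1.498, -0, 1.331, -0.223], TCP at [0.16, -0.5, 0.231] pointing down, gripper open.
Joint ranges: [-2.94, 2.94], [-0.97, 2.17], [0.19, 2.56], [-1.23, 4.37], [0.02, 3.11], [-2.88, 2.88]. Speed limits (rad/s): [2.39, 2.39, 3.01, 3.14, 3.14, 3.14].

## Interface

Orientations are given as a rotation vector (axis times angle).
In Python, from bench import env gives the robot as it stands.
- The arm moves only by the tool move_arm, never from a script. Its argument "targets" is a list of rows, each a list of 3 entries, a list of its own where there are three numbers: the turn, a rotation vector about the world's x, y, z in rad, then the shift along the world's x, y, z in mm, then the opening, from 0 (shut) to 1 (fully open). In form: [[[rx, ry, rz], [tx, ty, tz], grip], ...]. A call has exactly 10 rows; each row shifts and turns the commanded pose from where the row before left it; what a row does not reach is not made up. A row lasts 1/10 s, in which the tool goes at most 50 mm and 8.59 degrees, less where a joint would pass 70% of its speed; a pose out of reach is approached as far as the arm can. A call with a gripper value outside its range is refused whole. The fingers move at their own pace and stop on an object; "squeeze" is the grip in N (left out, the last holds). Time passes only in rows, so rows that do not move let the fingers close, or fill a call up. It gives the time, the measured TCP pose, the force, the opening and the grip force at its end, in the units of the state.
- env.state(): the state, without advancing time (a new reading comes with each control period).
- env.get_image(name): name is "scene" or "top"; returns the picture (384x512x3 uint8, red, green, blue); there is no depth.
- env.camera_info(name): a dict with "camera_matrix" (3x3 intrinsics, pixels), "pose" (4x4, takes a point from camera to world coordinates). Camera axes: x right, y down, z forward; pixel columns grow to the right and rows downward; lengths in m; the calibration is good to about 2 mm. A picture is of the moment at which its call begins. camera_info takes no time and is no camera call.
- env.sign_off(): hands the job in; it is judged then, once.
Trained networks look in the newest picture that a camera, given by its name, has taken for a name from the list of things; names that differ only in an ending like _2 or _b are one class to them, and where a whole thing is asked for, a point or a joint stands for the part that bears it (a point fixed in the world has none). Each returns a list of dicts, best first, with "score" (0 to 1); they miss things now and then, are a little off and sometimes report something else, mostly with a low value. They report only what shows in the picture. A call takes as long as a camera call. They do not tell look-alikes from the thing itself.
- env.look_for(camera, name): "extent" ([centre column, centre row, width, height] in pixels, round what is visible of it).
- env.place_of(camera, name): "point" ([column, row] in pixels: a listed point, or the origin of a listed thing).
The state is a dict: "clock": time; "q": joint angles; "qd": joint speeds; "joint_torque": joint torques, N m; "tcp_pos": TCP position; "orientation": TCP orientation; "contact_force": force on the tool from outside, world axes, zero at the start; "torque": the same for the moment, N m; "width": finger opening in m; "grasp_force": force on a finger pad.
Only numpy, scipy, OpenCV 4.12 (cv2) and the standard library are available. Lean on these libraries where they do the work, as an engineer would, in place of code of your own. Each camera call takes 0.05 s, during which the arm holds its last target. There are 200 camera calls.

## Task

Open the herb mill: turn the orange-handled plug on its top anticlockwise (seen from above) until the handle lines up with the green marks, lift it straight out, and set it down upright in the steel tray without dropping it. Then slide the heavy white mortar along the worktop, without lifting or tipping it, until its foot stands wholly inside the green round mark in front of the mill. Leave the bamboo cups, carton, jar and scoop where they are.

Things in the scene. Friction and masses are not known exactly. Their poses are not given: they have to be found in the camera images.
- mill: Herb mill, fixed: white housing 156 x 176 mm, 70 high, a steel drum (radius 72) above it up to 105 mm, and on that a dark steel collar up to 129 mm. Origin: centre of the underside, below the collar's axis; z up, its front (-x, black panel) faces the robot. Yaw up to 0.3 rad.
- throat (a point): On the collar's axis, on the drum top (105 mm above the table); axes as the mill. Collar: inner radius 28.5, outer 52, 24 high. Its two lug gaps, each 44 degrees wide (the plug passes within 10 degrees of centre), lie along this frame's +x and -x and bear green marks; red marks (locked) lie 68 degrees clockwise of them, seen from above. A stop lies 10 degrees anticlockwise of the green marks.
- plug: Bayonet plug in the collar, 0.2 kg, standing on the drum top. Origin: centre of its underside; z up, x along its handle and its two lugs, which lie under the collar's lips. Core radius 26; black flange radius 36 at 27 to 33 mm height. Same after half a turn. Starts 50 to 78 degrees clockwise of the green marks, with 2 mm sideways and 4 mm vertical play.
- handle (a point): Middle of the plug's orange bar handle, 48 mm above the plug's underside; axes as the plug. The bar lies along x: 56 long, 14 thick (grip it across this), 33 to 63 mm above the plug's underside, with a white line on top.
- tray: Square steel tray, fixed, 150 x 150 mm, rim 14 mm high, walls and floor 4 mm thick. Origin: centre of the underside. It stands to the left or right of the mark.
- mortar: White ceramic mortar, an open round bowl 65 mm high, outer radius 42 at the foot and 56 at the rim, wall 9 mm, inner floor 12 mm above the table, about 0.7 kg. Origin: centre of the underside. It stands on the other side of the mark from the tray.
- mark: Green round mark lying flat on the worktop in front of the mill (towards the robot), radius 64 mm, no thickness. Origin: its centre.
- cup_a: Bamboo cup, radius 27, 75 mm high, loose, to the left of the mill; leave alone. Origin: centre of the underside.
- cup_b: Bamboo cup, radius 31, 85 mm high, loose, to the right of the mill; leave alone. Origin: centre of the underside.
- cup_c: Bamboo cup, radius 29, 80 mm high, loose, behind the mill on the left; leave alone. Origin: centre of the underside.
- carton: Green carton 60 x 100 x 45 mm, loose, behind the mill on the right; leave alone. Origin: centre of the underside.
- jar: Amber jar with blue cap, radius 45, 140 mm high, loose, far right; leave alone. Origin: centre of the underside.
- scoop: Wooden-handled spoon 170 mm long, lying far left; leave alone. Origin: under its middle.
Mind the look-alikes: they are no part of the job. There is more than one size of the plug; the job needs the largest.

How it is judged:
On the way, in this order (a step that is already met when the one before it is completed fails the run):
1. the plug is lifted clear of the collar (z of plug in the frame of mill above 0.135 m), for 0.1 s.
2. the plug stands upright in the tray, let go (horizontal distance between plug and tray below 0.05 m and z of plug in the frame of tray below 0.009 m and angle between plug's own z axis and vertical below 0.1 rad and linear speed of plug below 0.03 m/s and contact force between the fingers and plug below 0.1 N), for 0.2 s.
3. the mortar stands inside the green mark (horizontal distance between mortar and mark below 0.022 m and angle between mortar's own z axis and vertical below 0.08 rad and height (world z) of mortar below 0.005 m and linear speed of mortar below 0.03 m/s), for 0.2 s.
At the end, for the whole second after the job is handed in: The plug stands upright at rest in the tray (flat on its floor, within 50 mm of its centre); the mortar stands upright at rest on the worktop with its centre within 22 mm of the mark's centre; cups, carton, jar and scoop are within 30 mm of where they began (all of step 3 and horizontal distance between plug and tray below 0.05 m and z of plug in the frame of tray below 0.009 m and angle between plug's own z axis and vertical below 0.1 rad and linear speed of plug below 0.03 m/s and distance of each of cup_a, cup_b, cup_c, carton, jar, scoop from where it was at the start of the episode below 0.03 m); the robot touches nothing.
It fails at once if the plug is dropped (falls faster than 0.45 m/s, a drop of about 10 mm, with the fingers off it) (linear speed of plug above 0.45 m/s and contact force between the fingers and plug below 0.05 N).
It fails at once if the mortar is lifted more than 15 mm off the worktop (height (world z) of mortar above 0.015 m).
It fails at once if the mortar is tipped more than 15 degrees (angle between mortar's own z axis and vertical above 0.26 rad).
It fails at once if a cup, the carton, the jar or the scoop is moved more than 30 mm (distance of any of cup_a, cup_b, cup_c, carton, jar, scoop from where it was at the start of the episode above 0.03 m).
It also fails if it takes over 69 s, if anything falls off the work surface, if the arm or the gripper's body presses on something with over 40 N, if the wrist force passes 120 N, or if a joint passes its speed limit or range.

## Working session

There is one attempt and no reset: what is moved stays moved. The work goes in short steps, Python scripts to look and compute and a tool call to move; the robot and the scene stay as the last step left them, time stands still between calls to the robot, and variables do not carry over. Pictures are saved under pics/ and viewed, at most 10 in all, crops included, and the job is handed in when it is done.

Besides the shell and the picture viewer there is one more tool, called after ">>>" as name(argument=value, ...) on one line, values as JSON. move_arm: Moves the arm, as the interface text tells. Its arguments: {"type":"object","properties":{"targets":{"type":"array"},"squeeze":{"type":"number"}},"required":["targets"]}

```bash
mkdir -p pics; ls; cat > h.py <<'E'
import numpy as np, cv2
from bench import env
def ray(cam,px,z):
    c=env.camera_info(cam);K=np.array(c["camera_matrix"]);P=np.array(c["pose"])
    d=P[:3,:3]@np.linalg.inv(K)@np.array([px[0],px[1],1.]);o=P[:3,3]
    return o+d*(z-o[2])/d[2]
def proj(cam,p):
    c=env.camera_info(cam);K=np.array(c["camera_matrix"]);P=np.array(c["pose"])
    q=K@(P[:3,:3].T@(np.array(p)-P[:3,3]));return q[:2]/q[2]
def save(n,im): cv2.imwrite("pics/"+n+".png",im[:,:,::-1])
E
python3 - <<'E'
from h import *
np.set_printoptions(precision=3,suppress=True)
for n in("top","scene"):
    save(n+"0",env.get_image(n))
    print(n,np.array(env.camera_info(n)["pose"]).round(3).tolist(),np.array(env.camera_info(n)["camera_matrix"])[0])
    for k,z in(("mill",0),("throat",.105),("plug",.105),("handle",.153),("tray",0),("mortar",0),("mark",0),("cup_a",0),("jar",0)):
        for r in env.place_of(n,k)[:3]: print(k,round(r["score"],2),np.array(r["point"]).round(1),ray(n,r["point"],z))
print(env.pinch_z,env.state())
E
```

```text
pics
top [[-0.021, -0.992, 0.124, 0.485], [-1.0, 0.021, 0.0, -0.011], [-0.003, -0.124, -0.992, 1.128], [0.0, 0.0, 0.0, 1.0]] [379.192   0.    256.136]
mill 0.66 [260.7 190.1] [ 0.645 -0.025  0.   ]
throat 0.61 [261.6 183.8] [ 0.648 -0.026  0.105]
plug 0.52 [201.5 187.6] [0.641 0.138 0.105]
handle 0.79 [199.9 211.1] [0.572 0.135 0.153]
handle 0.79 [203.9 185.7] [0.638 0.124 0.153]
handle 0.64 [262.5 192.1] [ 0.618 -0.028  0.153]
tray 0.9 [351.6 241.8] [ 0.485 -0.29   0.   ]
mortar 0.72 [176.9 161. ] [0.74  0.227 0.   ]
mortar 0.64 [147.4 261. ] [0.442 0.313 0.   ]
cup_a 0.89 [173.6 183.9] [0.67  0.237 0.   ]
cup_a 0.7 [340.6 186.8] [ 0.65  -0.265  0.   ]
cup_a 0.58 [174.5 162.5] [0.735 0.235 0.   ]
jar 0.93 [386.9 196. ] [ 0.619 -0.402  0.   ]
scene [[-0.06, 0.622, -0.781, 1.418], [0.998, 0.018, -0.062, 0.047], [-0.024, -0.783, -0.622, 0.749], [0.0, 0.0, 0.0, 1.0]] [412.864   0.    248.755]
mill 0.74 [241.2 231.5] [ 0.648 -0.037 -0.   ]
throat 0.71 [242.5 200.3] [ 0.647 -0.03   0.105]
plug 0.63 [307.5 215.3] [0.697 0.125 0.105]
plug 0.61 [311.6 239.5] [0.775 0.13  0.105]
plug 0.56 [24
[... 305 characters left out ...]
7  0.   ]
cup_a 0.94 [344.4 240.5] [0.671 0.225 0.   ]
cup_a 0.76 [346.2 258.6] [0.732 0.222 0.   ]
cup_a 0.74 [158.5 229.8] [ 0.649 -0.255  0.   ]
jar 0.86 [100.8 219.9] [ 0.617 -0.421  0.   ]
jar 0.72 [137.1 259.1] [ 0.753 -0.283  0.   ]
0.0187 {'clock': 1.0, 'q': array([-1.484,  0.313,  1.498, -0.   ,  1.331, -0.223]), 'qd': array([ 0.   ,  0.001,  0.   ,  0.   ,  0.   , -0.001]), 'joint_torque': array([ -0.001, -41.218, -25.99 ,  -0.   ,   0.001,  -0.   ]), 'tcp_pos': array([ 0.16 , -0.5  ,  0.231]), 'orientation': array([-3.104, -0.485,  0.   ]), 'contact_force': array([-0.707, -0.831, -0.252]), 'torque': array([-0.015,  0.028,  0.036]), 'grasp_force': 0.0, 'width': 0.08543625080992841}
```

View pics/top0.png

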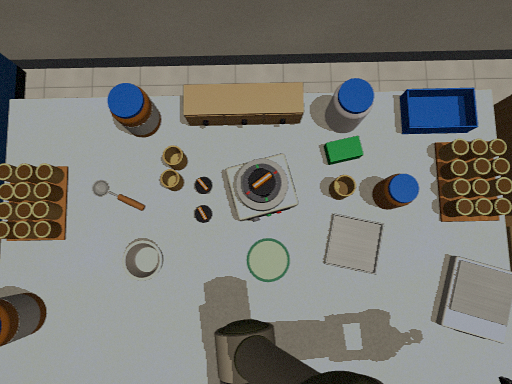

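```bash
python3 - <<'E'
import cv2
im=cv2.imread("pics/top0.png")[135:285,130:400]
s=cv2.imread("pics/scene0.png")[130:280,130:400]
a=cv2.resize(im[30:100,50:180],None,fx=6,fy=6,interpolation=cv2.INTER_CUBIC)
cv2.imwrite("pics/crop0.png",a)
cv2.imwrite("pics/scrop.png",cv2.resize(s,None,fx=2.9,fy=2.9,interpolation=cv2.INTER_CUBIC))
E
```

```text
(no output)
```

View pics/crop0.png

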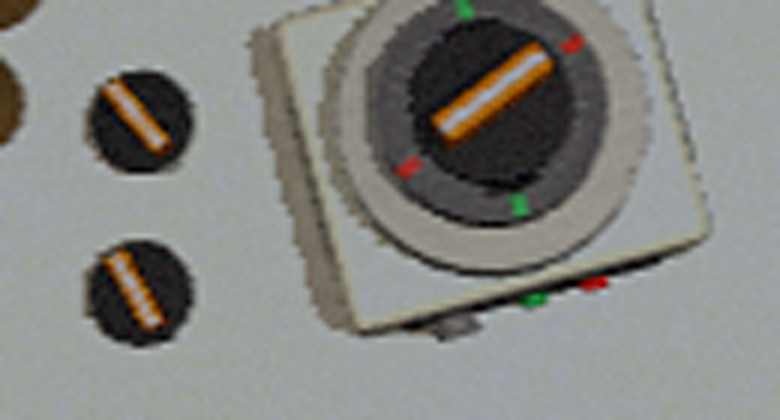

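View pics/scrop.png

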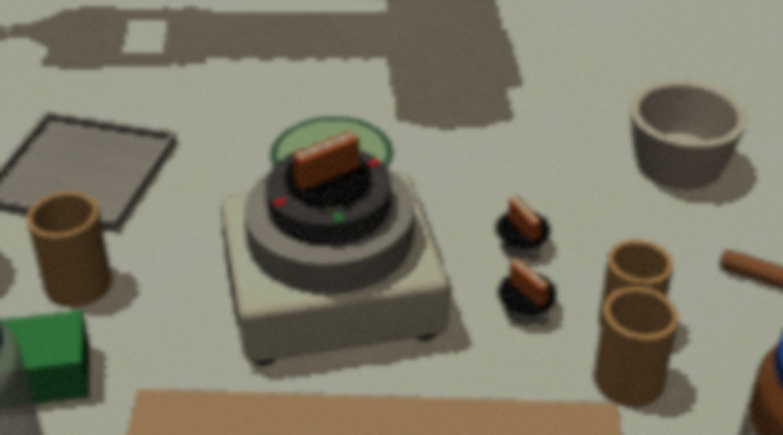

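Candidates for the plug in the top image: the one in the mill's collar at (262,180), and two loose smaller ones at (203,185) and (203,213). I choose the one in the collar: it's the largest, and the crop confirms it sits between the red marks. The tray is at (354,243), and a grey box stands at (477,290). The mortar is at (144,259) and the mark at (268,260).

```bash
python3 - <<'E'
from h import *
np.set_printoptions(precision=4,suppress=True)
im=cv2.imread("pics/top0.png").astype(int);B,G,R=im[...,0],im[...,1],im[...,2]
def comps(m,cam,z,box,mina=3):
    mm=np.zeros(m.shape,np.uint8);x0,y0,x1,y1=box;mm[y0:y1,x0:x1]=m[y0:y1,x0:x1]
    n,l,s,c=cv2.connectedComponentsWithStats(mm)
    return [(s[i,4],c[i],ray(cam,c[i],z),l==i) for i in range(1,n) if s[i,4]>=mina]
mb=(230,155,295,215)
print("green");g=comps((G>R+50)&(G>B+40),"top",.129,mb,2)
for a in g:print(a[:3])
print("red");r=comps((R>G+80)&(B<100)&(G<70),"top",.129,mb,2)
for a in r:print(a[:3])
# handle: orange+white in dark core
c0=np.array([262,180.5])
yy,xx=np.mgrid[:384,:512]
near=(np.hypot(xx-c0[0],yy-c0[1])<14)
m=near&(R>110)&~((R>G+80)&(G<60))
for a in comps(m,"top",.168,mb,8):
    ys,xs=np.nonzero(a[3]);P=np.array([ray("top",(x,y),.168)[:2] for x,y in zip(xs,ys)])
    w,v=np.linalg.eigh(np.cov(P.T));d=v[:,1]
    print("handle",a[0],a[2],"angle deg",np.degrees(np.arctan2(d[1],d[0])),"len",np.ptp((P-P.mean(0))@d),np.ptp((P-P.mean(0))@v[:,0]))
# mark
for a in comps((G>R+12)&(G>B+12),"top",0,(235,230,305,290),200):
    ys,xs=np.nonzero(a[3]);P=np.array([ray("top",(x,y),0)[:2] for x,y in zip(xs,ys)],np.float32)
    print("mark",a[0],cv2.minEnclosingCircle(P))
s=cv2.imread("pics/scene0.png").astype(int)
sB,sG,sR=s[...,0],s[...,1],s[...,2]
for a in comps((R>120)&0+0,"top",0,mb):pass
# crops for manual picks
t=cv2.imread("pics/top0.png")
a=cv2.resize(t[230:290,115:175],(396,396),interpolation=cv2.INTER_CUBIC)
b=cv2.resize(t[205:280,315:390],(396,396),interpolation=cv2.INTER_CUBIC)
cv2.imwrite("pics/mt.png",np.hstack([a,b]))
E
```

```text
green
(np.int32(7), array([257., 166.]), array([ 0.6924, -0.0148,  0.129 ]))
(np.int32(7), array([266.2857, 198.8571]), array([ 0.6031, -0.0375,  0.129 ]))
(np.int32(3), array([269., 214.]), array([ 0.5628, -0.0437,  0.129 ]))
red
(np.int32(7), array([275., 172.]), array([ 0.675 , -0.0626,  0.129 ]))
(np.int32(6), array([247.5, 192.5]), array([0.6212, 0.012 , 0.129 ]))
(np.int32(6), array([278.8333, 211.6667]), array([ 0.5684, -0.0698,  0.129 ]))
handle 111 [ 0.648 -0.026  0.168] angle deg 125.44357111519115 len 0.055701111312927196 0.013169455226914697
mark 386 ((0.438590943813324, -0.040909890085458755), 0.0640716478228569)
```

View pics/mt.png

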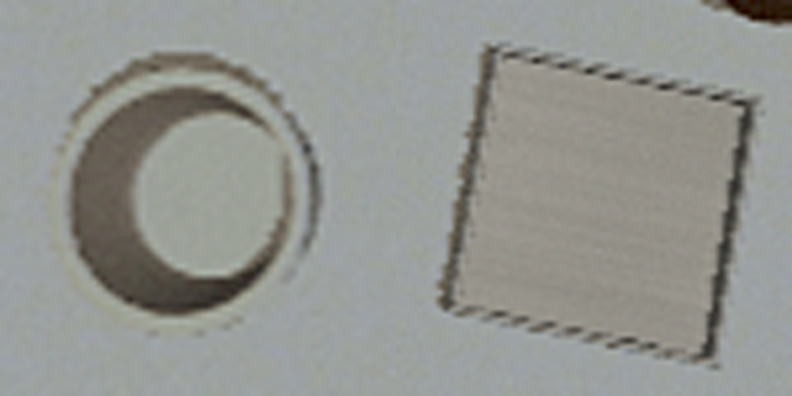

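```bash
python3 - <<'E'
from h import *
np.set_printoptions(precision=4,suppress=True)
print("mortar rim",ray("top",(142.2,260),.065),"floor",ray("top",(146.7,259.2),.012))
print("r chk",ray("top",(115+70/6.6,260),.065)[1]-ray("top",(115+298/6.6,260),.065)[1])
C=[ray("top",(315+(x)/5.28-.4,205+y/5.28-.4),.014) for x,y in((94,50),(356,102),(316,362),(49,308))]
print("tray",np.mean(C,0),np.linalg.norm(C[0]-C[1]),np.linalg.norm(C[2]-C[1]),np.degrees(np.arctan2(*(C[0]-C[3])[1::-1])))
from scipy.spatial.transform import Rotation as R
print(R.from_rotvec(env.state()["orientation"]).as_matrix())
s=cv2.imread("pics/scene0.png").astype(int)
m=((s[...,1]>s[...,2]+15)&(s[...,1]>s[...,0]+15)).astype(np.uint8);m[:165]=0;m[230:]=0
m[:,:215]=0;m[:,275:]=0
E
```

```text
mortar rim [0.4475 0.3084 0.065 ] floor [0.4477 0.3113 0.012 ]
r chk 0.09572137959963589
tray [ 0.481  -0.2905  0.014 ] 0.14748860004215036 0.14453331989131796 -12.440338730327207
[[ 0.9524  0.3049 -0.    ]
 [ 0.3049 -0.9524  0.0001]
 [ 0.     -0.0001 -1.    ]]
```

>>> move_arm(targets=[[[0, 0, -0.063], [24, 24, 0], 0.6], [[0, 0, -0.063], [24, 24, 0], 0.6], [[0, 0, -0.063], [24, 24, 0], 0.6], [[0, 0, -0.063], [24, 24, 0], 0.6], [[0, 0, -0.063], [24, 24, 0], 0.6], [[0, 0, -0.063], [24, 24, 0], 0.6], [[0, 0, -0.063], [24, 24, 0], 0.6], [[0, 0, -0.063], [24, 24, 0], 0.6], [[0, 0, -0.063], [24, 24, 0], 0.6], [[0, 0, -0.063], [24, 24, 0], 0.6]], squeeze=60)

```text
clock: 2.0
tcp_pos: [0.4009, -0.2589, 0.2314]
orientation: [3.101, -0.505, 0.0]
contact_force: [-0.7, -0.8, 0.4]
width: 0.051
grasp_force: 0.0
```

>>> move_arm(targets=[[[0, 0, -0.063], [26, 25, 0], 0.6], [[0, 0, -0.063], [26, 25, 0], 0.6], [[0, 0, -0.063], [26, 25, 0], 0.6], [[0, 0, -0.063], [26, 25, 0], 0.6], [[0, 0, -0.063], [26, 25, 0], 0.6], [[0, 0, -0.063], [26, 25, 0], 0.6], [[0, 0, -0.063], [26, 25, 0], 0.6], [[0, 0, -0.063], [26, 25, 0], 0.6], [[0, 0, -0.063], [26, 25, 0], 0.6], [[0, 0, -0.066], [14, 9, 0], 0.6]])

```text
clock: 3.0
tcp_pos: [0.6493, -0.0235, 0.2308]
orientation: [-2.791, 1.442, 0.001]
contact_force: [-0.2, 0.5, 0.6]
width: 0.0518
grasp_force: 0.0
```

>>> move_arm(targets=[[[0, 0, 0], [-1, -2, -12], 0.6], [[0, 0, 0], [0, 0, -12], 0.6], [[0, 0, 0], [0, 0, -12], 0.6], [[0, 0, 0], [0, 0, -12], 0.6], [[0, 0, 0], [0, 0, -12], 0.6], [[0, 0, 0], [0, 0, -12], 0.6], [[0, 0, 0], [0, 0, -9], 0.6], [[0, 0, 0], [0, 0, -8], 0.6], [[0, 0, 0], [0, 0, 0], 0.6], [[0, 0, 0], [0, 0, 0], 0.6]])

```text
clock: 4.0
tcp_pos: [0.6472, -0.0281, 0.1425]
orientation: [-2.791, 1.441, -0.001]
contact_force: [-0.2, -0.3, -0.6]
width: 0.0511
grasp_force: 0.0
```

>>> move_arm(targets=[[[0, 0, 0], [0, 0, 0], 0.2], [[0, 0, 0], [0, 0, 0], 0], [[0, 0, 0], [0, 0, 0], 0], [[0, 0, 0], [0, 0, 0], 0], [[0, 0, 0], [0, 0, 0], 0], [[0, 0, 0], [0, 0, 0], 0], [[0, 0, 0], [0, 0, 0], 0], [[0, 0, 0], [0, 0, 0], 0], [[0, 0, 0], [0, 0, 0], 0], [[0, 0, 0], [0, 0, 0], 0]])

```text
clock: 5.0
tcp_pos: [0.6473, -0.028, 0.1426]
orientation: [-2.791, 1.441, -0.001]
contact_force: [2.3, 0.9, 4.3]
width: 0.0128
grasp_force: 63.7
```

>>> move_arm(targets=[[[0, 0, 0.06], [0, 1, 0], 0], [[0, 0, 0.06], [0, 0, 0], 0], [[0, 0, 0.06], [0, 0, 0], 0], [[0, 0, 0.06], [0, 0, 0], 0], [[0, 0, 0.06], [0, 0, 0], 0], [[0, 0, 0.06], [0, 0, 0], 0], [[0, 0, 0.06], [0, 0, 0], 0], [[0, 0, 0.06], [0, 0, 0], 0], [[0, 0, 0.06], [0, 0, 0], 0], [[0, 0, 0.06], [0, 0, 0], 0]])

```text
clock: 6.0
tcp_pos: [0.6464, -0.0275, 0.1425]
orientation: [3.092, -0.548, -0.003]
contact_force: [-3.7, -1.3, 5.9]
width: 0.0129
grasp_force: 63.9
```

>>> move_arm(targets=[[[0, 0, 0.06], [0, 0, 0], 0], [[0, 0, 0.06], [0, 0, 0], 0], [[0, 0, 0.06], [0, 0, 0], 0], [[0, 0, 0.06], [0, 0, 0], 0], [[0, 0, 0.06], [0, 0, 0], 0], [[0, 0, 0.06], [0, 0, 0], 0], [[0, 0, 0.06], [0, 0, 0], 0], [[0, 0, 0.06], [0, 0, 0], 0], [[0, 0, 0.06], [0, 0, 0], 0], [[0, 0, 0.06], [0, 0, 0], 0]])

```text
clock: 7.0
tcp_pos: [0.6467, -0.0277, 0.1426]
orientation: [3.116, 0.39, -0.002]
contact_force: [-2.1, -2.5, 5.6]
width: 0.0129
grasp_force: 63.8
```

```bash
python3 - <<'E'
from h import *
print(env.state())
im=env.get_image("scene")
save("s1",cv2.resize(im[140:240,190:300],None,fx=5,fy=5,interpolation=cv2.INTER_CUBIC))
E
```

```text
{'clock': 7.0, 'q': array([-0.22296481,  0.65510448,  1.20688442, -0.00149513,  1.28024726,
        1.09943496]), 'qd': array([-5.82022885e-04, -1.19122151e-04,  9.01757196e-04,  7.56240618e-05,
       -7.58547436e-04, -5.94557814e-01]), 'joint_torque': array([  1.4033835 , -52.09058404, -23.98363709,   0.67936325,
        -0.31209589,   0.67636879]), 'tcp_pos': array([ 0.6466739 , -0.02774637,  0.14256275]), 'orientation': array([ 3.11619073e+00,  3.89706374e-01, -1.71538545e-03]), 'contact_force': array([-2.13712091, -2.49892661,  5.60352521]), 'torque': array([-0.55808753,  0.29518712, -0.09041646]), 'grasp_force': 63.77066731452942, 'width': 0.012944267295955908}
```

View pics/s1.png

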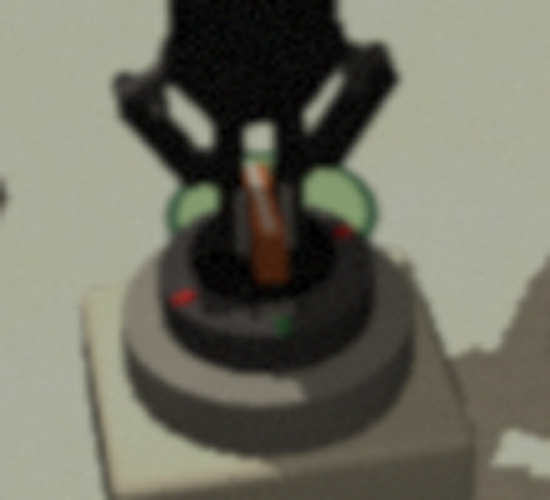

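The crop shows the handle in the gripper, pointing at the rear green mark (285,325) and well clear of the reds. Lifting gently.

>>> move_arm(targets=[[[0, 0, 0], [0, 0, 0], 0], [[0, 0, 0], [0, 0, 1], 0], [[0, 0, 0], [0, 0, 1], 0], [[0, 0, 0], [0, 0, 1], 0], [[0, 0, 0], [0, 0, 1], 0], [[0, 0, 0], [0, 0, 1], 0], [[0, 0, 0], [0, 0, 1], 0], [[0, 0, 0], [0, 0, 1], 0], [[0, 0, 0], [0, 0, 1], 0], [[0, 0, 0], [0, 0, 1], 0]])

```text
clock: 8.05
tcp_pos: [0.647, -0.027, 0.1514]
orientation: [3.118, 0.387, -0.0]
contact_force: [-0.2, -0.4, -1.8]
width: 0.0127
grasp_force: 62.6
```

>>> move_arm(targets=[[[0, 0, 0], [0, 0, 3], 0], [[0, 0, 0], [0, 0, 5], 0], [[0, 0, 0], [0, 0, 8], 0], [[0, 0, 0], [0, 0, 8], 0], [[0, 0, 0], [0, 0, 8], 0], [[0, 0, 0], [0, 0, 8], 0], [[0, 0, 0], [0, 0, 8], 0], [[0, 0, 0], [0, 0, 8], 0], [[0, 0, 0], [-4, -6, 8], 0], [[0, 0, 0], [-8, -12, 4], 0]])

```text
clock: 9.05
tcp_pos: [0.635, -0.0452, 0.2202]
orientation: [3.117, 0.388, 0.002]
contact_force: [-0.3, 0.2, -2.3]
width: 0.0131
grasp_force: 62.6
```

>>> move_arm(targets=[[[0, 0, 0], [-14, -22, 0], 0], [[0, 0, 0], [-14, -22, 0], 0], [[0, 0, 0], [-14, -22, 0], 0], [[0, 0, 0], [-14, -22, 0], 0], [[0, 0, 0], [-14, -22, 0], 0], [[0, 0, 0], [-14, -22, 0], 0], [[0, 0, 0], [-14, -22, 0], 0], [[0, 0, 0], [-14, -22, 0], 0], [[0, 0, 0], [-14, -22, 0], 0], [[0, 0, 0], [-14, -22, 0], 0]])

```text
clock: 10.05
tcp_pos: [0.4934, -0.2664, 0.2195]
orientation: [3.118, 0.386, -0.0]
contact_force: [0.3, -0.1, -3.4]
width: 0.0126
grasp_force: 62.6
```

>>> move_arm(targets=[[[0, 0, 0], [-10, -16, 0], 0], [[0, 0, 0], [-4, -9, -5], 0], [[0, 0, 0], [0, 0, -12], 0], [[0, 0, 0], [0, 0, -20], 0], [[0, 0, 0], [0, 0, -20], 0], [[0, 0, 0], [0, 0, -20], 0], [[0, 0, 0], [0, 0, -20], 0], [[0, 0, 0], [0, 0, -20], 0], [[0, 0, 0], [0, 0, -20], 0], [[0, 0, 0], [0, 0, -10], 0]])

```text
clock: 11.05
tcp_pos: [0.4805, -0.2884, 0.0698]
orientation: [-3.115, -0.388, 0.003]
contact_force: [-1.3, 0.3, -1.5]
width: 0.013
grasp_force: 62.6
```

>>> move_arm(targets=[[[0, 0, 0], [0, 0, -6], 0], [[0, 0, 0], [0, 0, -6], 0], [[0, 0, 0], [0, 0, -5], 0], [[0, 0, 0], [0, 0, -4], 0], [[0, 0, 0], [0, 0, -2], 0], [[0, 0, 0], [0, 0, -1], 0], [[0, 0, 0], [0, 0, -1], 0], [[0, 0, 0], [0, 0, 0], 0], [[0, 0, 0], [0, 0, 0], 0], [[0, 0, 0], [0, 0, 0], 0]])

```text
clock: 12.05
tcp_pos: [0.4811, -0.2901, 0.0474]
orientation: [3.118, 0.387, 0.0]
contact_force: [0.4, 0.3, -1.1]
width: 0.0127
grasp_force: 62.6
```

>>> move_arm(targets=[[[0, 0, 0], [0, 0, -1], 0], [[0, 0, 0], [0, 0, 0], 0], [[0, 0, 0], [0, 0, -0.5], 0], [[0, 0, 0], [0, 0, 0], 0], [[0, 0, 0], [0, 0, -0.5], 0], [[0, 0, 0], [0, 0, 0], 0], [[0, 0, 0], [0, 0, -0.5], 0], [[0, 0, 0], [0, 0, 0], 0], [[0, 0, 0], [0, 0, 0], 0], [[0, 0, 0], [0, 0, 0], 0]])

```text
clock: 13.05
tcp_pos: [0.4811, -0.29, 0.0448]
orientation: [3.118, 0.387, 0.0]
contact_force: [-0.4, -0.7, -2.1]
width: 0.013
grasp_force: 62.6
```

>>> move_arm(targets=[[[0, 0, 0], [0, 0, -0.5], 0], [[0, 0, 0], [0, 0, 0], 0], [[0, 0, 0], [0, 0, -0.5], 0], [[0, 0, 0], [0, 0, 0], 0], [[0, 0, 0], [0, 0, -0.5], 0], [[0, 0, 0], [0, 0, 0], 0], [[0, 0, 0], [0, 0, -0.5], 0], [[0, 0, 0], [0, 0, 0], 0], [[0, 0, 0], [0, 0, -0.5], 0], [[0, 0, 0], [0, 0, 0], 0]])

```text
clock: 14.05
tcp_pos: [0.481, -0.29, 0.0422]
orientation: [-3.118, -0.387, 0.0]
contact_force: [0.7, 0.2, -0.9]
width: 0.0127
grasp_force: 62.6
```

>>> move_arm(targets=[[[0, 0, 0], [0, 0, -0.5], 0], [[0, 0, 0], [0, 0, 0], 0], [[0, 0, 0], [0, 0, -0.5], 0], [[0, 0, 0], [0, 0, 0], 0], [[0, 0, 0], [0, 0, -0.5], 0], [[0, 0, 0], [0, 0, 0], 0], [[0, 0, 0], [0, 0, 0], 0], [[0, 0, 0], [0, 0, 0], 0], [[0, 0, 0], [0, 0, 0], 0], [[0, 0, 0], [0, 0, 0], 0]])

```text
clock: 15.05
tcp_pos: [0.4811, -0.29, 0.0416]
orientation: [3.117, 0.387, 0.0]
contact_force: [-3.0, 4.2, 8.3]
width: 0.0129
grasp_force: 64.2
```

>>> move_arm(targets=[[[0, 0, 0], [0, 0, 0], 0.2], [[0, 0, 0], [0, 0, 0], 0.4], [[0, 0, 0], [0, 0, 0], 0.6], [[0, 0, 0], [0, 0, 0], 0.6], [[0, 0, 0], [0, 0, 0], 0.6], [[0, 0, 0], [0, 0, 10], 0.6], [[0, 0, 0], [0, 0, 20], 0.6], [[0, 0, 0], [0, 0, 30], 0.6], [[0, 0, 0], [0, 0, 40], 0.6], [[0, 0, 0], [0, 0, 40], 0.6]])

```text
clock: 16.05
tcp_pos: [0.4808, -0.2898, 0.183]
orientation: [3.118, 0.387, 0.0]
contact_force: [-0.3, 0.1, 0.3]
width: 0.0512
grasp_force: 0.0
```

```bash
python3 - <<'E'
from h import *
print(env.state()['tcp_pos'],env.state()['q'])
im=env.get_image("scene");t=env.get_image("top")
a=cv2.resize(im[140:240,100:200],(400,400),interpolation=cv2.INTER_CUBIC)
b=cv2.resize(t[205:285,310:390],(400,400),interpolation=cv2.INTER_CUBIC)
save("s2",np.hstack([a,b]))
print("scene mark",env.place_of("scene","mark"),env.place_of("scene","mortar"))
for n,k,z in(("scene","mark",0),("top","mark",0),("scene","mortar",0),("top","mortar",0)):
    for r in env.place_of(n,k)[:3]: print(n,k,r["score"],ray(n,r["point"],z))
E
```

```text
[ 0.48083368 -0.28980813  0.18295318] [-7.51087097e-01  4.32419560e-01  1.45697367e+00  1.08659466e-05
  1.25208327e+00  5.72895125e-01]
scene mark [{'point': [246.9, 182.9], 'score': 0.94}] [{'point': [363.4, 186.7], 'score': 0.95}]
scene mark 0.94 [ 0.44044173 -0.03520082  0.        ]
top mark 0.57 [ 0.43369665 -0.04710857  0.        ]
scene mortar 0.95 [0.44909763 0.306413   0.        ]
top mortar 0.87 [0.45355344 0.30981163 0.        ]
top mortar 0.37 [ 0.62488051 -0.39811302  0.        ]
```

View pics/s2.png

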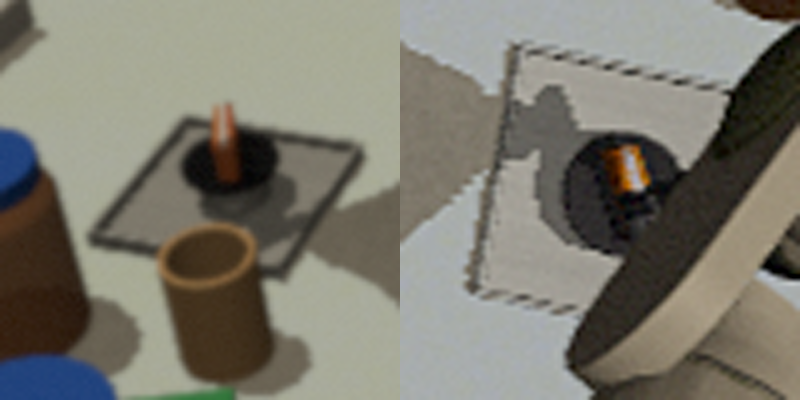

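The crops show the plug upright in the tray, roughly centred, with nothing touching it. Next I'll tow the mortar with shut fingers inside the bowl.

>>> move_arm(targets=[[[0, 0, 0.066], [-2, 30, 0], 0], [[0, 0, 0.066], [-2, 30, 0], 0], [[0, 0, 0.066], [-2, 30, 0], 0], [[0, 0, 0.066], [-2, 30, 0], 0], [[0, 0, 0.066], [-2, 30, 0], 0], [[0, 0, 0.066], [-2, 30, 0], 0], [[0, 0, 0.066], [-2, 30, 0], 0], [[0, 0, 0.066], [-2, 30, 0], 0], [[0, 0, 0.066], [-2, 30, 0], 0], [[0, 0, 0.066], [-2, 30, 0], 0]])

```text
clock: 17.45
tcp_pos: [0.4605, 0.0112, 0.1802]
orientation: [-2.822, -1.379, 0.002]
contact_force: [0.6, -0.3, 0.7]
width: -0.0001
grasp_force: 0.0
```

>>> move_arm(targets=[[[0, 0, 0.066], [-2, 30, 0], 0], [[0, 0, 0.066], [-2, 30, 0], 0], [[0, 0, 0.066], [-2, 30, 0], 0], [[0, 0, 0.066], [-2, 30, 0], 0], [[0, 0, 0.066], [-1, 30, 0], 0], [[0, 0, 0.066], [-1, 30, 0], 0], [[0, 0, 0.066], [-1, 30, 0], 0], [[0, 0, 0.066], [-1, 30, 0], 0], [[0, 0, 0.066], [-1, 30, 0], 0], [[0, 0, 0.066], [0, 30, 0], 0]])

```text
clock: 18.45
tcp_pos: [0.4475, 0.3111, 0.18]
orientation: [-2.222, -2.22, 0.002]
contact_force: [0.5, -1.2, 0.4]
width: -0.0001
grasp_force: 0.0
```

```bash
python3 - <<'E'
from h import *
print(env.state()['tcp_pos'],env.state()['q'])
im=env.get_image("scene")
save("s3",cv2.resize(im[120:230,300:430],None,fx=4,fy=4,interpolation=cv2.INTER_CUBIC))
E
```

```text
[0.44751409 0.3111471  0.17995607] [3.92519094e-01 4.01500244e-01 1.51126675e+00 8.52622091e-06
 1.23050043e+00 3.93671662e-01]
```

View pics/s3.png

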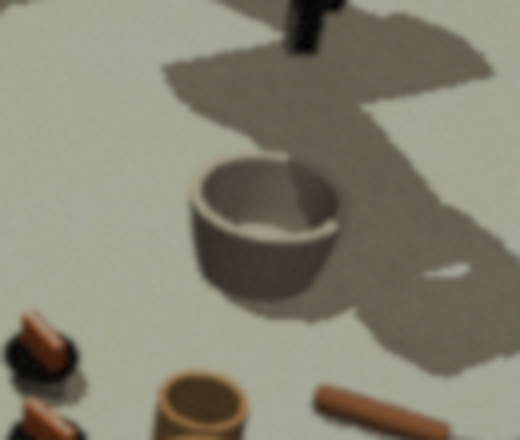

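The crop shows the closed fingertips high above the bowl, which is empty and undisturbed, its rim centred at crop pixel (265,200). Descending into it.

>>> move_arm(targets=[[[0, 0, 0], [0, 0, -15], 0], [[0, 0, 0], [0, 0, -20], 0], [[0, 0, 0], [0, 0, -20], 0], [[0, 0, 0], [0, 0, -20], 0], [[0, 0, 0], [0, 0, -20], 0], [[0, 0, 0], [0, 0, -15], 0], [[0, 0, 0], [0, 0, -15], 0], [[0, 0, 0], [0, 0, -15], 0], [[0, 0, 0], [0, 0, -10], 0], [[0, 0, 0], [0, 0, 0], 0]])

```text
clock: 19.5
tcp_pos: [0.4472, 0.3096, 0.0293]
orientation: [-2.225, -2.216, 0.005]
contact_force: [0.1, -0.8, 0.5]
width: -0.0
grasp_force: 0.0
```

>>> move_arm(targets=[[[0, 0, 0], [0, -4, 0], 0], [[0, 0, 0], [0, -4, 0], 0], [[0, 0, 0], [0, -4, 0], 0], [[0, 0, 0], [0, -4, 0], 0], [[0, 0, 0], [0, -4, 0], 0], [[0, 0, 0], [0, -4, 0], 0], [[0, 0, 0], [0, -4, 0], 0], [[0, 0, 0], [0, -4, 0], 0], [[0, 0, 0], [0, -4, 0], 0], [[0, 0, 0], [0, -4, 0], 0]])

```text
clock: 20.5
tcp_pos: [0.448, 0.2699, 0.0308]
orientation: [-2.226, -2.217, -0.001]
contact_force: [-0.5, 3.5, 0.1]
width: -0.0002
grasp_force: 1.6
```

>>> move_arm(targets=[[[0, 0, 0], [0, -6, 0], 0], [[0, 0, 0], [-1, -9, 0], 0], [[0, 0, 0], [0, -12, 0], 0], [[0, 0, 0], [-1, -12, 0], 0], [[0, 0, 0], [0, -12, 0], 0], [[0, 0, 0], [-1, -12, 0], 0], [[0, 0, 0], [0, -12, 0], 0], [[0, 0, 0], [-1, -12, 0], 0], [[0, 0, 0], [0, -12, 0], 0], [[0, 0, 0], [0, -12, 0], 0]])

```text
clock: 21.5
tcp_pos: [0.4439, 0.158, 0.0308]
orientation: [-2.226, -2.217, 0.0]
contact_force: [-0.5, 3.9, -0.6]
width: -0.0002
grasp_force: 1.6
```

>>> move_arm(targets=[[[0, 0, 0], [0, -12, 0], 0], [[0, 0, 0], [-1, -12, 0], 0], [[0, 0, 0], [0, -12, 0], 0], [[0, 0, 0], [-1, -12, 0], 0], [[0, 0, 0], [0, -12, 0], 0], [[0, 0, 0], [-1, -12, 0], 0], [[0, 0, 0], [0, -12, 0], 0], [[0, 0, 0], [-1, -12, 0], 0], [[0, 0, 0], [0, -12, 0], 0], [[0, 0, 0], [0, -12, 0], 0]])

```text
clock: 22.5
tcp_pos: [0.4399, 0.038, 0.0308]
orientation: [-2.226, -2.217, 0.0]
contact_force: [0.8, 3.7, -0.3]
width: 0.0001
grasp_force: 1.6
```

>>> move_arm(targets=[[[0, 0, 0], [0, -12, 0], 0], [[0, 0, 0], [0, -12, 0], 0], [[0, 0, 0], [-1, -10, 0], 0], [[0, 0, 0], [0, -9, 0], 0], [[0, 0, 0], [0, -8, 0], 0], [[0, 0, 0], [0, -6, 0], 0], [[0, 0, 0], [0, -5, 0], 0], [[0, 0, 0], [0, -4, 0], 0], [[0, 0, 0], [0, -2, 0], 0], [[0, 0, 0], [0, 0, 0], 0]])

```text
clock: 23.5
tcp_pos: [0.4391, -0.0293, 0.0308]
orientation: [2.226, 2.217, -0.0]
contact_force: [-0.7, 0.6, -0.5]
width: -0.0003
grasp_force: 0.2
```

```bash
python3 - <<'E'
from h import *
print(env.state()['tcp_pos'])
for n in("top","scene"):
    im=env.get_image(n)
    for r in env.place_of(n,"mortar")[:2]: print(n,r["score"],r["point"],ray(n,r["point"],0))
save("s4",cv2.resize(im[130:220,180:310],None,fx=6,fy=6,interpolation=cv2.INTER_CUBIC))
E
```

```text
[ 0.4390716  -0.02930147  0.03080054]
scene 0.93 [259.0, 184.1] [0.44529216 0.00117038 0.        ]
```

View pics/s4.png

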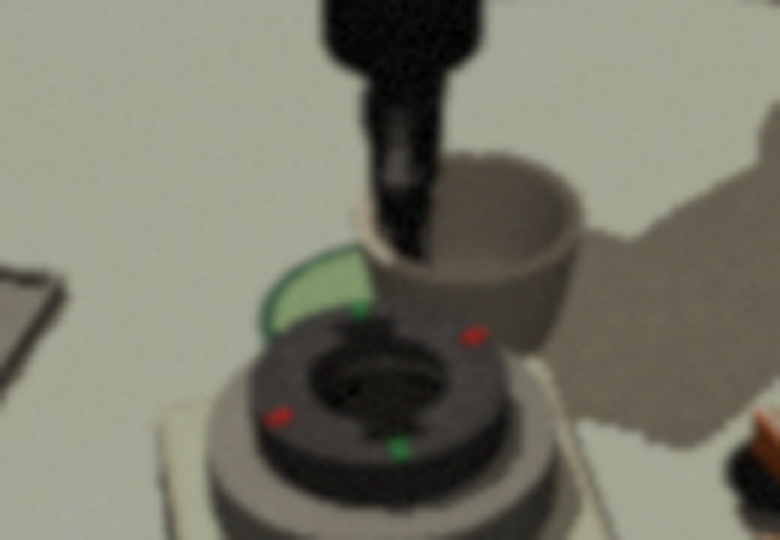

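The mortar, towed cleanly and upright, partly covers the mark. Its rim centre is at crop pixel (470,217), i.e. image (258.3,166.2).

```bash
python3 - <<'E'
from h import *
print(ray("scene",(258.2,166.1),.065))
E
```

```text
[ 0.44491505 -0.00058281  0.065     ]
```

>>> move_arm(targets=[[[0, 0, 0], [0, -3, 0], 0], [[0, 0, 0], [0, -6, 0], 0], [[0, 0, 0], [0, -6, 0], 0], [[0, 0, 0], [0, -6, 0], 0], [[0, 0, 0], [0, -6, 0], 0], [[0, 0, 0], [0, -5, 0], 0], [[0, 0, 0], [0, -4, 0], 0], [[0, 0, 0], [0, -2, 0], 0], [[0, 0, 0], [0, -1, 0], 0], [[0, 0, 0], [0, 0, 0], 0]])

```text
clock: 24.7
tcp_pos: [0.439, -0.0682, 0.0308]
orientation: [2.226, 2.217, -0.0]
contact_force: [0.2, 3.2, 1.4]
width: 0.0002
grasp_force: 1.5
```

>>> move_arm(targets=[[[0, 0, 0], [0, 5, 0], 0], [[0, 0, 0], [0, 10, 0], 0], [[0, 0, 0], [0, 10, 0], 0], [[0, 0, 0], [0, 0, 10], 0], [[0, 0, 0], [0, 0, 25], 0], [[0, 0, 0], [0, 0, 40], 0], [[0, 0, 0], [0, 0, 40], 0], [[0, 0, 0], [0, 0, 40], 0], [[0, 0, 0], [0, 0, 30], 0], [[0, 0, 0], [0, 0, 0], 0]])

```text
clock: 25.7
tcp_pos: [0.4405, -0.0434, 0.2202]
orientation: [2.22, 2.212, 0.005]
contact_force: [0.6, 0.1, -0.9]
width: -0.0004
grasp_force: 0.0
```

>>> move_arm(targets=[[[0, 0, 0], [-5, -30, 0], 0], [[0, 0, 0], [-5, -30, 0], 0], [[0, 0, 0], [-5, -30, 0], 0], [[0, 0, 0], [-5, -30, 0], 0], [[0, 0, 0], [-5, -30, 0], 0], [[0, 0, 0], [-5, -30, 0], 0], [[0, 0, 0], [-5, -30, 0], 0], [[0, 0, 0], [-5, -30, 0], 0], [[0, 0, 0], [-5, -30, 0], 0], [[0, 0, 0], [0, 0, 0], 0]])

```text
clock: 26.7
tcp_pos: [0.3931, -0.3154, 0.2152]
orientation: [-2.229, -2.213, 0.001]
contact_force: [0.7, 0.7, 0.0]
width: 0.0
grasp_force: 0.0
```

```bash
python3 - <<'E'
from h import *
print(env.state()['tcp_pos'])
for n in("scene","top"):
    im=env.get_image(n)
    for r in env.place_of(n,"mortar")[:2]: print(n,r["score"],r["point"],ray(n,r["point"],0))
    if n=="scene": a=cv2.resize(im[140:210,195:295],(560,392),interpolation=cv2.INTER_CUBIC)
b=cv2.resize(im[225:295,235:275+30],(235,235),interpolation=cv2.INTER_CUBIC)
b=cv2.copyMakeBorder(b,0,157,0,0,0)
save("s5",np.hstack([a,b]))
E
```

```text
[ 0.39313442 -0.31536458  0.21516067]
scene 0.59 [245.5, 184.1] [ 0.44643043 -0.039       0.        ]
top 0.83 [267.5, 258.0] [ 0.4434043  -0.04030268  0.        ]
```

View pics/s5.png

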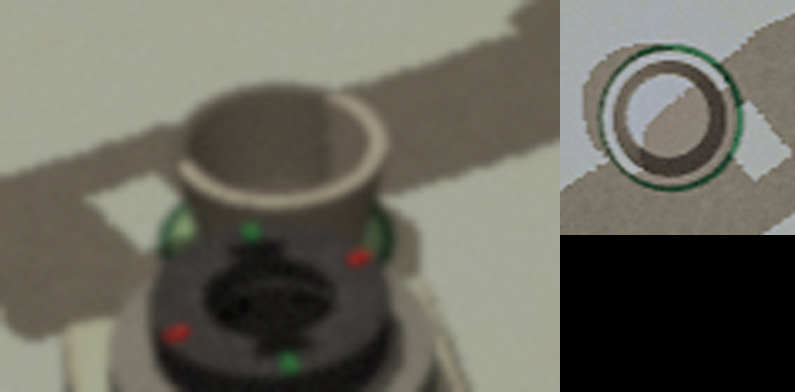

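The mortar stands upright inside the green ring. In the top crop the ring runs all round it, and its centre is about 5 mm from the mark's. The plug is in the tray and the arm is clear.

```bash
python3 -c "
from bench import env
print(env.sign_off())"
```

```text
the job is handed in; nothing more can be done
None
```

I handed the job in at about 27 s: the plug stands upright near the tray's centre and the mortar is inside the green mark, about 5 mm off centre. I kept clear of the cups, carton, jar and scoop but did not measure them again afterwards, and sign-off gave no verdict.

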